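Release a taper tool holder from the leaning chuck and lock it in the rack

TASK

Take the tool holder out of the leaning quick-change chuck: push the chuck's sprung collar back so that the holder pops up, and draw the holder out. Stand it upright in the tapered cup of the tool rack, fully home and let go, then slide the rack's keeper fork all the way in so that it locks the holder by its groove. Leave the block and the spool where they stand.

Things in the scene. Friction and masses are not known exactly. Their poses are not given: they have to be found in the camera images.
- holder: Steel taper-shank tool holder, 94 mm long, 0.3 kg, loose; at first locked in the chuck, flange hidden, nut standing out. Origin: centre of its small end; z along its axis to the nut. From the origin: taper 0-50 mm (diameter 15 growing to 30), flange 50-66 mm (diameter 42, with a groove of diameter 34 at 54-62 mm), dark round nut 66-94 mm (diameter 30; grip it here).
- holder_grip (a point): Middle of the holder's nut, on the axis, 80 mm from the holder's origin; z as the holder's.
- collar (a joint): Travel of the chuck's sprung collar, m: 0 = at rest, 0.014 = fully back (toward the foot, against z of collar_top). Spring 6 N at rest, 12 N fully back; returns by itself. Past about 0.008 two pins free the holder and a spring plunger lifts it 10 mm along the axis within 0.3 s. It stays there, slightly loose and unlocked, also when the collar has sprung back.
- collar_top (a point): Centre of the collar's upper face, moving with the collar. z = chuck axis out of the mouth, leaning 35 deg from vertical; y is level. Collar (dark steel ring): diameter 60 from this face 15 mm down, then a ribbed band of diameter 66, 11 mm high, with a 3 mm shoulder to push on. The nut's top is 30 mm above this face when locked; popped up: 40 mm, or 54 mm with the collar held back.
- chuck: Grey foot of the leaning chuck, fixed to the bench: base plate 150 x 110 mm, 12 mm thick. Origin on the bench below the plate's centre; the chuck leans toward its own -x, which points roughly to the robot's right, and its mouth lies about 52 mm from the origin on that side, 0.13 above the bench.
- cup_seat (a point): Where the holder's origin lies when fully home in the rack's black tapered cup (to 1 mm); z up, x along the keeper's slide, from the knob to the cup. The cup's mouth is 47 mm above, flush with the deck, 29 mm in diameter; the seated flange's underside is 3 mm above the deck, its top 19 mm.
- rack: Tool rack, fixed to the bench: aluminium deck 190 x 84 mm (from x = -140 to +50 mm), 66 mm high, on a grey foot. Origin on the bench below the cup's axis; the keeper lies on its -x side. Guides on the deck beside the keeper rise 16 mm above the deck, at x = -125 to -45 mm.
- keeper (a joint): Travel of the keeper fork in m along the rack's +x: near 0 = open, 0.040 = fully in, its two prongs (slot 36 mm, 4 mm thick, 9.5 to 13.5 mm above the deck) in the groove of the seated holder. Stays where it is left; about 1.5 N of friction. It is blocked by a holder that is not fully home.
- keeper_knob (a point): Middle of the keeper's upright black round knob, 18 mm in diameter and 24 mm high, 38 mm above the deck (0.104 above the bench); 106 mm from the cup's axis when open, 66 mm when fully in.
- block: Bystander: pale cube with hollows, 45 mm, standing between chuck and rack, nearer the robot. Origin under its centre.
- spool: Bystander: white spool, 50 mm diameter, 34 mm high, standing between chuck and rack, farther away. Origin under its centre.
Mind the look-alikes: they are no part of the job. What is shaped like the holder but purple is not meant.

How it is judged:
By the outcome, as a careful person would: the job done as asked, in the order asked, and still so for the second after the job is handed in, with the robot touching nothing.
It also fails if it takes over 61 s, if anything falls off the work surface, if the arm or the gripper's body presses on something with over 40 N, if the wrist force passes 120 N, or if a joint passes its speed limit or range.

ROBOT

A 6-joint arm with a two-finger parallel gripper is mounted at the origin on a cart in front of the work surface, level with it; the furniture and walls round the work are solid. World frame = base frame: x ahead of the robot, y to its left, z up, the work surface at z = 0. Lengths are in m, angles in rad, forces in N, time in s.
With the tool pointing down it reaches from about 0.35 to 0.975 m from the base axis. Payload 4.9 kg.
Tool frame: the origin (TCP) lies between the finger pads; the fingertips stand 14 mm ahead of it and the grasp point (between the pads) lies 5 mm behind it (manip.tcp_to_tips is the distance from the TCP to the fingertips, in m); z points along the fingers, y is the line along which they close (so a half turn about z gives the same grasp; the last joint's range is limited). The gripper opens to 85 mm and grips with 20 to 120 N. Pads are 22 mm wide; open, the fingers measure 114 mm over their backs; the gripper's body (76 mm by 85 mm) begins 54 mm behind the grasp point. The pads swing forward as they close: fully open they stand 13 mm farther back than shut.
Start: joints at [-1.446, 0.053, 1.613, -0, 1.476, -0.119], TCP at [0.151, -0.606, 0.245] pointing down, gripper open.
Joint ranges: [-3.01, 3.01], [-1.01, 2.22], [0.06, 2.58], [-1.02, 4.17], [0.09, 2.62], [-3.14, 3.14]. Speed limits (rad/s): [2.57, 2.57, 3.14, 3.14, 3.14, 3.14].

INTERFACE

Orientations are given as a unit quaternion [w, x, y, z].
In Python, from plant import manip gives the robot as it stands.
- The arm moves only by the tool servo_tool, never from a script. Its argument "moves" is a list that holds one entry, the list of rows, each a list of 7 numbers: the shift along the tool's x, y, z in mm, then the turn, a rotation vector about the tool's x, y, z in degrees, then the finger opening in mm, from 0 to 85.4. In form: [[[x, y, z, ax, ay, az, fingers], ...]]. A call has 1 to 12 rows; each row shifts and turns the commanded pose from where the row before left it, along the tool's axes as they then stand; what a row does not reach is not made up. A row lasts 1/8 s, in which the tool goes at most 62.5 mm and 10.7 degrees, less where a joint would pass 70% of its speed; a pose out of reach is approached as far as the arm can. A call with a gripper value outside its range is refused whole. The fingers move at their own pace and stop on an object; the grip force is fixed at half the most. Time passes only in rows, so rows that do not move let the fingers close. It gives the time, the measured TCP pose, the force, the opening and the grip force at its end, in the units of the state.
- manip.state(): the state, without advancing time (a new reading comes with each control period).
- manip.grab_frame(name): name is "scene" or "top" or "wrist"; returns a dict with "image" (480x640x3 uint8, blue, green, red), "mtx" (3x3 intrinsics, pixels), "eye" and "rotation" of the camera in the world. Camera axes: x right, y down, z forward; pixel columns grow to the right and rows downward; lengths in m; the calibration is good to about 2 mm. A picture is of the moment at which its call begins. There is no depth.
- manip.job_done(): hands the job in; it is judged then, once.
The state is a dict: "time": time; "joint_pos": joint angles; "joint_vel": joint speeds; "joint_efforts": joint torques, N m; "tool_pos": TCP position; "tool_rot": TCP orientation; "contact_force": force on the tool from outside, world axes, zero at the start; "ft_torque": the same for the moment, N m; "gripper_width": opening from 0.0 (shut) to 1.0 (fully open); "grasp_force": force on a finger pad.
Only numpy, scipy, OpenCV 4.12 (cv2) and the standard library are available. Lean on these libraries where they do the work, as an engineer would, in place of code of your own. Each camera call takes 0.05 s, during which the arm holds its last target. There are 200 camera calls.

## Working session

There is one attempt and no reset: what is moved stays moved. The work goes in short steps, Python scripts to look and compute and a tool call to move; the robot and the scene stay as the last step left them, time stands still between calls to the robot, and variables do not carry over. Pictures are saved under pics/ and viewed, at most 10 in all, crops included, and the job is handed in when it is done.

Besides the shell and the picture viewer there is one more tool, called after "Emit:" in YAML: its name, and indented under it one key for each argument. servo_tool: Moves the arm, as the interface text tells. Its arguments: {"type":"object","properties":{"moves":{"type":"array"}},"required":["moves"]}

```bash
mkdir -p pics; ls
cat > h.py <<'E'
import numpy as np, cv2
from plant import manip
from scipy.spatial.transform import Rotation as R
def grab(n,fn=None):
    f=manip.grab_frame(n)
    if fn: cv2.imwrite('pics/'+fn+'.png',f['image'])
    np.savez('pics/'+(fn or n)+'.npz',**f)
    return f
def ray(f,u,v):
    d=np.array(f['rotation'])@np.linalg.inv(f['mtx'])@np.array([u,v,1.]); return np.array(f['eye']),d/np.linalg.norm(d)
def plane(f,u,v,z):
    e,d=ray(f,u,v); return e+d*(z-e[2])/d[2]
def tri(rs):
    A=np.zeros((3,3));b=np.zeros(3)
    for e,d in rs:
        P=np.eye(3)-np.outer(d,d);A+=P;b+=P@e
    x=np.linalg.solve(A,b); return x,[np.linalg.norm((np.eye(3)-np.outer(d,d))@(x-e)) for e,d in rs]
def proj(f,p):
    c=np.array(f['rotation']).T@(np.array(p)-f['eye']); q=f['mtx']@c; return q[:2]/q[2]
def rot():
    q=manip.state()['tool_rot']; return R.from_quat([q[1],q[2],q[3],q[0]])
E
python3 - <<'E'
from h import *
s=manip.state();print(s)
for n in ['scene','top','wrist']:
    f=grab(n,n+'0');print(n,f['eye'],np.round(f['rotation'],3).tolist(),f['mtx'][0,0])
E
```

```text
pics
{'time': 0.0, 'joint_pos': array([-1.44601009e+00,  5.33677075e-02,  1.61429468e+00,  2.70372840e-05,
        1.47598393e+00, -1.18995343e-01]), 'joint_vel': array([ 0.00012523,  0.00134744,  0.00038292,  0.0004795 , -0.00174653,
        0.00068645]), 'joint_efforts': array([ 2.75866179e-03, -3.93680906e+01, -3.70171487e+01,  1.91543868e-04,
        7.13006637e-03, -1.58114511e-05]), 'tool_pos': array([ 0.15079513, -0.60592839,  0.24405585]), 'tool_rot': array([-1.02686634e-03,  9.92580144e-01,  1.21587838e-01,  1.04834140e-05]), 'contact_force': array([-0.18995719, -0.15494304, -0.2497643 ]), 'ft_torque': array([ 0.02566164, -0.03164378,  0.00678179]), 'grasp_force': 0.0, 'gripper_width': 1.0001473843432263}
scene [0.03250218 0.47178373 0.74257481] [0.147, -0.351, 0.849, -0.367] 435.68134849879516
top [ 0.37913455 -0.03529798  0.94327641] [0.06, -0.703, 0.708, -0.034] 460.1820953102522
wrist [ 0.22887671 -0.58667876  0.37288804] [0.126, 0.778, -0.608, -0.1] 337.56807532061885
```

View pics/scene0.png

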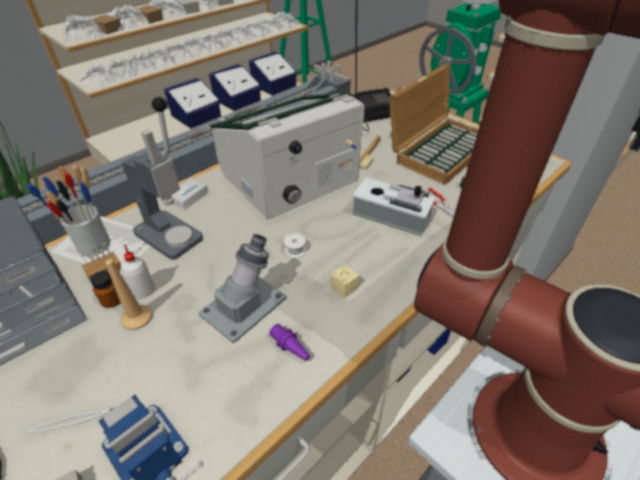

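View pics/top0.png

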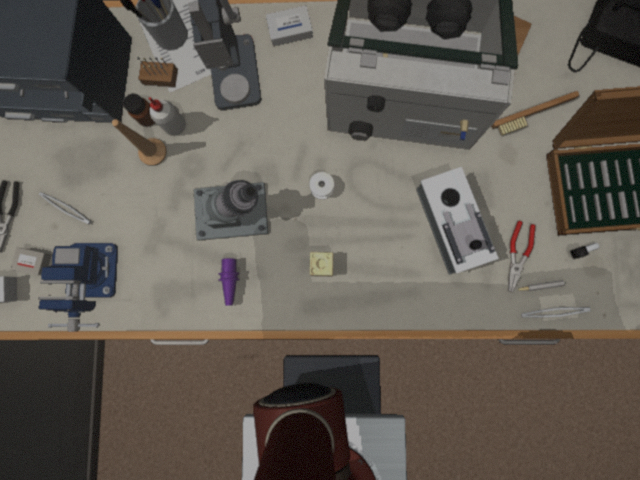

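The overview shows the following:
- **Top view:** chuck plate at about (232,211), nut at (240,193), cup at (450,198), knob at (476,244), spool at (321,185) and block at (321,263).
- **Scene view:** nut at (258,243) and rack at (395,200).

The camera rotation is a wxyz quaternion. Next I'll look at enlarged crops.

```bash
sed -i "s/^    return f$/    return fix(f)/; s/^def ray/def fix(f):\n    f=dict(f); q=np.array(f['rotation']).ravel(); f['rotation']=R.from_quat([q[1],q[2],q[3],q[0]]).as_matrix(); return f\ndef load(fn): return fix(np.load('pics\/'+fn+'.npz'))\ndef ray/" h.py
python3 - <<'E'
from h import *
t=load('top0');s=load('scene0')
c=lambda im,x,y:cv2.resize(im[y:y+100,x:x+130],(400,300),interpolation=cv2.INTER_CUBIC)
im=np.vstack([np.hstack([c(t['image'],180,155),c(t['image'],400,150)]),np.hstack([c(s['image'],185,230),c(s['image'],330,160)])])
cv2.imwrite('pics/crops.png',im)
for u,v,z in [(232,211,.012),(240,193,.15),(450,198,.066),(476,244,.116),(321,185,.034),(321,263,.045),(229,280,.02)]: print(plane(t,u,v,z).round(3))
for u,v,z in [(258,243,.15),(294,244,.034)]: print(plane(s,u,v,z).round(3))
E
```

```text
[0.56  0.187 0.012]
[0.565 0.14  0.15 ]
[ 0.57  -0.249  0.066]
[ 0.474 -0.28   0.116]
[0.607 0.001 0.034]
[0.448 0.001 0.045]
[0.417 0.188 0.02 ]
[0.56  0.135 0.15 ]
[0.602 0.012 0.034]
```

View pics/crops.png

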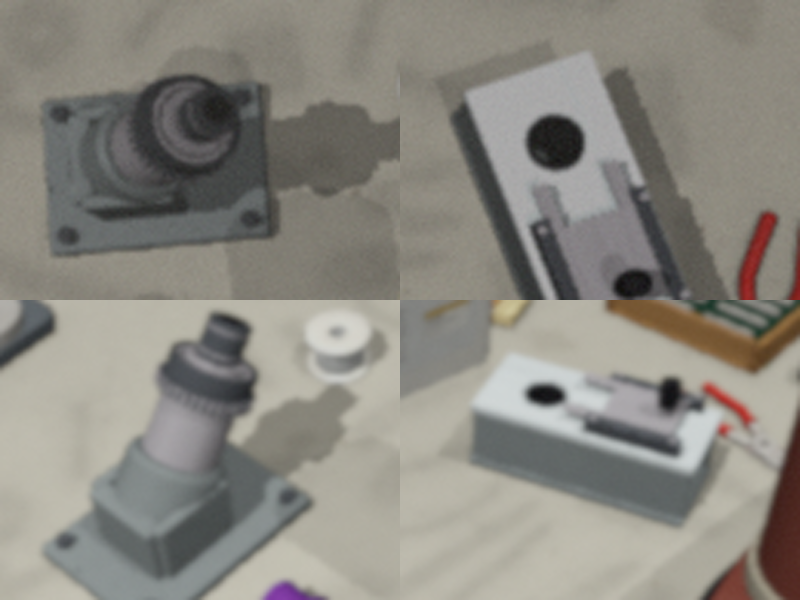

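The crops show these pixel positions (full image):

| Item | Top | Scene |
|---|---|---|
| Nut top | (249,189) | (260,236.5) |
| Cup mouth | (450.4,196) | (378,190) |
| Knob top | (476,242.5) | (418,186) |

The plate corners are also clear in the top view.

Run:
```python
from h import *
t=load('top0');s=load('scene0');k=400/130
T=lambda x,y:ray(t,180+x/k,155+y/k); S=lambda x,y:ray(s,185+x/k,230+(y-300)/k)
T2=lambda x,y:ray(t,400+(x-400)/k,150+y/k); S2=lambda x,y:ray(s,330+(x-400)/k,160+(y-300)/k)
for n,a in dict(nut=[T(212,105),S(230,320)],cup=[T2(555,142),S2(547,393)],knob=[T2(634,283),S2(670,382)]).items():
    x,r=tri(a);print(n,x.round(4),np.round(r,4))
P=[plane(t,180+x/k,155+y/k,.012) for x,y in [(42,100),(263,83),(272,235),(52,255)]]
P=np.array(P);print(P.round(3),P.mean(0));d=P[0]+P[3]-P[1]-P[2];print('chuck x yaw',np.degrees(np.arctan2(d[1],d[0])))
e=[plane(t,400+(x-400)/k,150+y/k,.066) for x,y in [(590,52),(685,295),(555,142),(465,95)]]
d=e[0]-e[1];print('rack x yaw',np.degrees(np.arctan2(d[1],d[0])),e)
kn=plane(t,400+(634-400)/k,150+283/k,.116);d=e[2]-kn;print(kn,np.linalg.norm(d[:2]),np.degrees(np.arctan2(d[1],d[0])))
print(manip.tcp_to_tips, [a for a in dir(manip) if a[0]!='_'], rot().as_matrix().round(3))
```

```text
nut [0.5708 0.1231 0.1531] [0.0009 0.0009]
cup [ 0.5728 -0.2501  0.0668] [0.0005 0.0005]
knob [ 0.478  -0.2813  0.112 ] [0.0005 0.0005]
[[0.611 0.269 0.012]
 [0.621 0.117 0.012]
 [0.516 0.11  0.012]
 [0.504 0.258 0.012]] [0.56315412 0.18869159 0.012     ]
chuck x yaw 94.13489598191055
rack x yaw 18.185076302588367 [array([ 0.63107753, -0.27435751,  0.066     ]), array([ 0.47622642, -0.32522527,  0.066     ]), array([ 0.57338426, -0.25004434,  0.066     ]), array([ 0.60440211, -0.19509663,  0.066     ])]
[ 0.47798811 -0.27979758  0.116     ] 0.09992837425326137 17.322252582482477
0.014 ['IKError', 'grab_frame', 'job_done', 'state', 'tcp_to_tips'] [[ 0.97   0.241 -0.   ]
 [ 0.241 -0.97   0.002]
 [ 0.    -0.002 -1.   ]]
```

Emit:
servo_tool:
  moves:
    - [[40, -36, -15, 0, 0, 0, 85], [45, -41, -15, 0, 0, 0, 85], [45, -41, -15, 0, 0, 0, 85], [45, -41, -15, 0, 0, 0, 85], [45, -41, -10, 0, 0, 0, 85], [45, -41, -10, 0, 0, 0, 85], [45, -41, -10, 0, 0, 0, 85], [45, -41, 0, 0, 0, 0, 85], [45, -41, 0, 0, 0, 0, 85], [45, -41, 0, 0, 0, 0, 85], [45, -41, 0, 0, 0, 0, 85], [40, -36, 0, 0, 0, 0, 85]]

```text
time: 1.65
tool_pos: [0.5492, -0.0091, 0.3349]
tool_rot: [0.0, 0.993, 0.122, -0.0]
contact_force: [0.8, -0.8, 0.7]
gripper_width: 0.995
grasp_force: 0.0
```

Emit:
servo_tool:
  moves:
    - [[0, 0, 0, 0, 0, -10, 85], [0, 0, 0, 0, 0, -10, 85], [0, 0, 0, 0, 0, -10, 85], [0, 0, 0, 0, 0, -10, 85], [0, 0, 0, 0, 0, -10, 85], [0, 0, 0, 0, 0, -10, 85], [0, 0, 0, 0, 0, -10, 85], [0, 0, 0, 0, 0, -10, 85], [0, 0, 0, 0, 9, 0, 85], [0, 0, 0, 0, 9, 0, 85], [0, 0, 0, 0, 9, 0, 85], [0, 0, 0, 0, 8, 0, 85]]

```text
time: 3.15
tool_pos: [0.5485, -0.0117, 0.3353]
tool_rot: [-0.221, 0.65, 0.697, 0.207]
contact_force: [0.1, 0.4, -0.2]
gripper_width: 0.996
grasp_force: 0.0
```

```bash
cat > rel.py <<'E'
from h import *
def rel(target,Rt):
    "shift in tool mm & rotvec deg to reach target pose"
    s=manip.state();r=rot()
    print('shift mm',(r.inv().apply(np.array(target)-s['tool_pos'])*1e3).round(1),'rotvec deg',np.degrees((r.inv()*R.from_matrix(Rt)).as_rotvec()).round(1))
def axes(z,y):
    z=np.array(z)/np.linalg.norm(z);y=np.array(y,float);y-=z*(y@z);y/=np.linalg.norm(y);return np.c_[np.cross(y,z),y,z]
E
python3 - <<'E'
from rel import *
f=grab('wrist','w1')
cv2.imwrite('pics/w1.png',f['image'])
print(rot().as_matrix().round(3), f['eye'])
a=R.from_euler('z',94.1,degrees=True).apply([-np.sin(np.radians(35)),0,np.cos(np.radians(35))]);print(a)
nut=np.array([.570,.122,.154])
for l in (0,-.030): print(proj(f,nut+l*a))
y=[np.sin(np.radians(94.1)),-np.cos(np.radians(94.1)),0]
rel(nut+.1*a,axes(-a,y))
E
```

```text
[[-0.051  0.998 -0.041]
 [ 0.813  0.066  0.578]
 [ 0.58  -0.004 -0.815]] [ 0.54852401 -0.0198158   0.48706286]
[ 0.04100925 -0.57210853  0.81915204]
[351.25147975 207.1357246 ]
[349.05476987 201.58918284]
shift mm [  6.1  31.5 122.7] rotvec deg [ 0.  -0.4 -0.4]
```

View pics/w1.png

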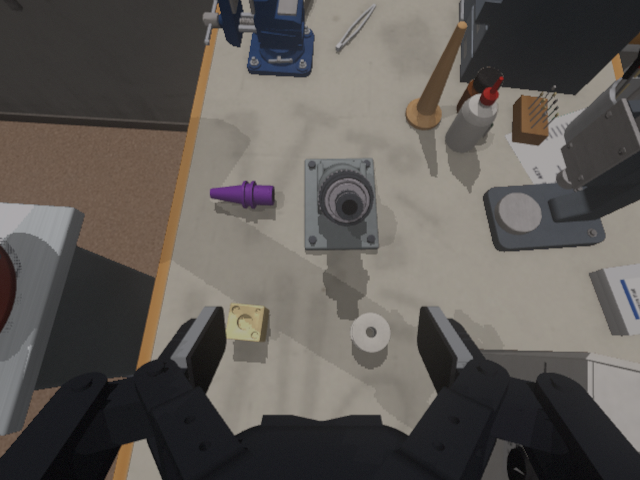

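The wrist view shows the nut top at (349,207), against a prediction of (351,207), and the collar around (347,197). The estimate is good, so I'll move closer and refine it.

Emit:
servo_tool:
  moves:
    - [[2, 10, 40, 0, 0, 0, 85], [2, 10, 40, 0, 0, 0, 85], [1, 10, 40, 0, 0, 0, 85], [0, 0, 0, 0, 0, 0, 85]]

```text
time: 3.7
tool_pos: [0.5715, 0.0653, 0.2363]
tool_rot: [-0.222, 0.65, 0.698, 0.203]
contact_force: [-0.9, 0.1, -0.5]
gripper_width: 0.995
grasp_force: 0.0
```

Run:
```python
from rel import *
f=grab('wrist','w2'); s=manip.state(); print(s['tool_pos'])
a=R.from_euler('z',94.1,degrees=True).apply([-np.sin(np.radians(35)),0,np.cos(np.radians(35))])
nut=np.array([.570,.122,.154])
p=proj(f,nut);q=proj(f,nut-.03*a);print(p,q)
x,y=int(p[0])-100,int(p[1])-75
x=max(x,0);y=max(y,0);print(x,y)
cv2.imwrite('pics/w2c.png',cv2.resize(f['image'][y:y+150,x:x+200],(800,600),interpolation=cv2.INTER_CUBIC))
```

```text
[0.57254735 0.06430732 0.23859342]
[327.10824064 249.95842108] [326.78596549 237.38491322]
227 174
```

View pics/w2c.png

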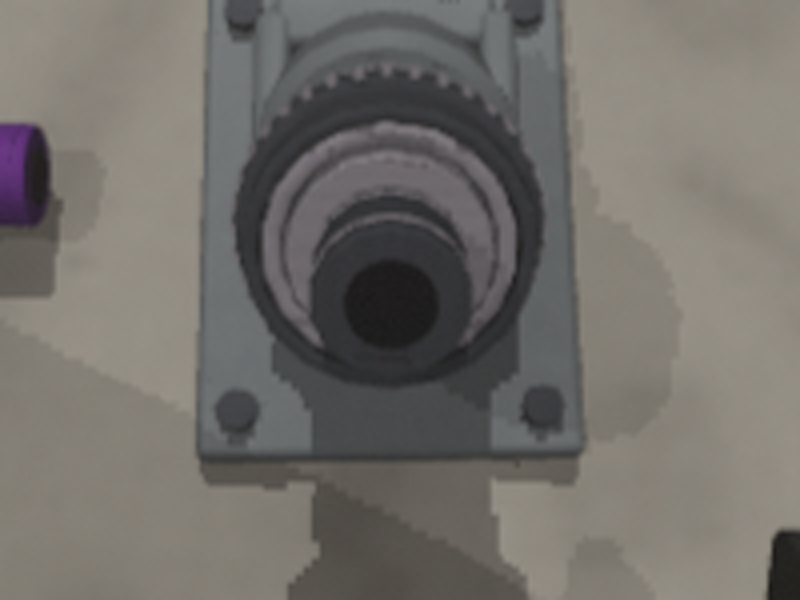

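Run:
```python
from rel import *
f=load('w2')
a=R.from_euler('z',94.1,degrees=True).apply([-np.sin(np.radians(35)),0,np.cos(np.radians(35))])
y=np.array([np.sin(np.radians(94.1)),-np.cos(np.radians(94.1)),0]);x=np.cross(y,-a)
nut=np.array([.568,.122,.154]);x0,y0=227,174
th=np.radians(np.arange(0,360,5))
for n,h,r in [('nut',0,15),('face',-30,30),('face',-30,27),('face',-30,22.5),('band',-45,33)]:
    P=np.array([proj(f,nut+h*1e-3*a+r*1e-3*(np.cos(t)*x+np.sin(t)*y)) for t in th]);P=(P-[x0,y0])*4
    print(n,r,P.min(0).round(),P.max(0).round(),P.mean(0).round())
print((rot().inv().apply(nut-.03*a-manip.state()['tool_pos'])*1e3).round(1), manip.state()['tool_pos'],rot().as_matrix().round(3).tolist())
g=cv2.cvtColor(f['image'],cv2.COLOR_BGR2GRAY);print(g[234,280:368]);print(g[195:275,324])
rel(nut,axes(-a,y))
```

```text
nut 15 [306. 223.] [473. 380.] [389. 302.]
face 30 [240. 105.] [539. 391.] [389. 250.]
face 27 [255. 121.] [524. 377.] [389. 251.]
face 22.5 [277. 143.] [501. 357.] [389. 251.]
band 33 [233.  76.] [545. 376.] [389. 229.]
[-1.100e+00 -1.000e-01  1.325e+02] [0.57254735 0.06430732 0.23859342] [[-0.057, 0.997, -0.043], [0.817, 0.071, 0.572], [0.573, -0.003, -0.819]]
[115 114 114 115 115 104  57  51  53  53  50  41  68 110 111 108  97  70
  86 107 107 106 107 107 106 104  88  51  61  80  79  63  54  58  58  55
  54  52  53  52  54  55  54  53  52  53  55  55  52  53  54  54  54  54
  55  56  54  51  57  72  68  51  69  95  92  97 105 105 105  99  71  78
 107 106 106  96  49  42  52  53  51  47  62  94  99  98  99  99]
[ 59  56  55  55  58  60  59  54  51  90 118 112  97  86  82  77  94 113
 107  99 109 108 106 107 108  93  80  79  53  53  54  54  83  89  54  57
  57  53  53  52  54  53  53  48  35  29  30  29  28  30  30  29  29  28
  30  29  30  28  30  31  31  29  29  30  30  33  42  47  46  49  52  52
  50  48  46  52  65  73  74  74]
shift mm [ -1.1  -0.2 102.5] rotvec deg [-0.1  0.  -0.1]
```

The nut at (324.5,249.5) and the light barrel ring (radius about 26 mm) both match the model. The collar's dark face spans roughly r = 26–30 mm, so I'll push on it with the fingers open to 57 mm.

Emit:
servo_tool:
  moves:
    - [[-1, 0, 20, 0, 0, 0, 57], [0, 0, 40, 0, 0, 0, 57], [0, 0, 40, 0, 0, 0, 57], [0, 0, 10, 0, 0, 0, 57], [0, 0, 0, 0, 0, 0, 57]]

```text
time: 4.38
tool_pos: [0.5693, 0.1255, 0.1495]
tool_rot: [-0.22, 0.651, 0.697, 0.205]
contact_force: [0.1, -0.3, 0.3]
gripper_width: 0.666
grasp_force: 0.0
```

Emit:
servo_tool:
  moves:
    - [[0, 0, 4, 0, 0, 0, 57], [0, 0, 4, 0, 0, 0, 57], [0, 0, 4, 0, 0, 0, 57], [0, 0, 0, 0, 0, 0, 57]]

```text
time: 4.88
tool_pos: [0.5684, 0.1326, 0.139]
tool_rot: [-0.22, 0.651, 0.697, 0.205]
contact_force: [0.5, -0.2, 0.0]
gripper_width: 0.67
grasp_force: 0.0
```

Emit:
servo_tool:
  moves:
    - [[0, 0, 3, 0, 0, 0, 57], [0, 0, 3, 0, 0, 0, 57], [0, 0, 0, 0, 0, 0, 57]]

```text
time: 5.25
tool_pos: [0.5687, 0.1354, 0.1354]
tool_rot: [-0.219, 0.65, 0.698, 0.205]
contact_force: [-3.2, -4.8, 5.9]
gripper_width: 0.667
grasp_force: 3.6
```

Emit:
servo_tool:
  moves:
    - [[0, 0, 3, 0, 0, 0, 57], [0, 0, 3, 0, 0, 0, 57], [0, 0, 0, 0, 0, 0, 57]]

```text
time: 5.62
tool_pos: [0.5685, 0.1387, 0.1306]
tool_rot: [-0.219, 0.65, 0.698, 0.205]
contact_force: [-3.1, -5.2, 5.7]
gripper_width: 0.671
grasp_force: 4.4
```

Emit:
servo_tool:
  moves:
    - [[0, 0, 3, 0, 0, 0, 57], [0, 0, 3, 0, 0, 0, 57], [0, 0, 2, 0, 0, 0, 57], [0, 0, 0, 0, 0, 0, 57], [0, 0, 0, 0, 0, 0, 57], [0, 0, 0, 0, 0, 0, 57]]

```text
time: 6.38
tool_pos: [0.5681, 0.1417, 0.1265]
tool_rot: [-0.219, 0.65, 0.699, 0.204]
contact_force: [-11.8, -15.9, 19.0]
gripper_width: 0.664
grasp_force: 15.6
```

Run:
```python
from rel import *
f=grab('wrist','w3'); s=manip.state()
print(s['tool_pos'],s['contact_force'])
x,y=220,180
cv2.imwrite('pics/w3c.png',cv2.resize(f['image'],(640,480))[120:480,100:580])
```

```text
[0.56809642 0.14163657 0.12653387] [-10.55461958 -17.28453619  19.46152958]
```

View pics/w3c.png

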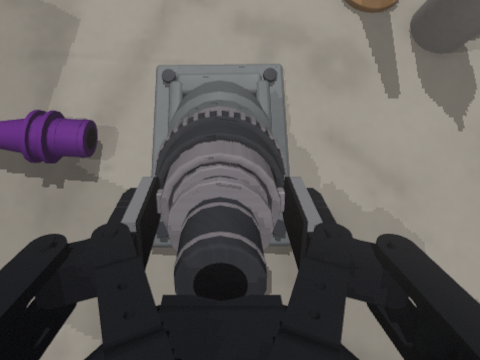

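The picture shows the holder popped up: the flange groove at (220,200) is in view and the nut is raised. I'll back off along the axis, which lets the collar return, and grip the nut just above the flange.

Emit:
servo_tool:
  moves:
    - [[0, 0, -8, 0, 0, 0, 57], [0, 0, -12, 0, 0, 0, 57], [0, 0, -13, 0, 0, 0, 57], [0, 0, 0, 0, 0, 0, 57], [0, 0, 0, 0, 0, 0, 57]]

```text
time: 7.05
tool_pos: [0.5688, 0.1253, 0.1493]
tool_rot: [-0.22, 0.651, 0.697, 0.205]
contact_force: [-0.1, -1.1, 0.4]
gripper_width: 0.663
grasp_force: 0.0
```

Run:
```python
from rel import *
f=grab('wrist','w4'); s=manip.state()
a=R.from_euler('z',94.1,degrees=True).apply([-np.sin(np.radians(35)),0,np.cos(np.radians(35))])
face=np.array([.568,.122,.154])-.03*a
print(s['tool_pos'],s['contact_force'],'above face',(s['tool_pos']-face)@a)
print((rot().inv().apply(face-s['tool_pos'])*1e3).round(1))
for h in (.012,.04): print(proj(f,face+h*a))
cv2.imwrite('pics/w4c.png',f['image'][120:480,100:580])
```

```text
[0.56867432 0.12538202 0.14913788] [-0.08358645 -0.13545787 -0.30117672] above face 0.024109960024047
[ 0.1 -0.9 24.1]
[320.97994593 310.84821409]
[320.79957058 347.03681518]
```

View pics/w4c.png

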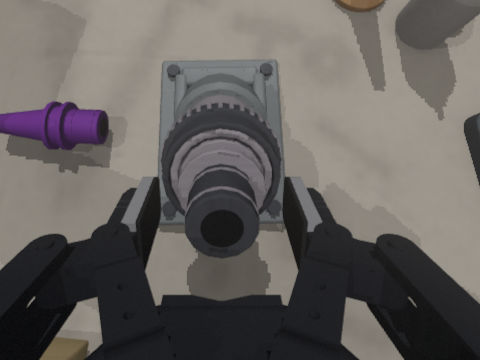

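The nut top sits at (322,348), matching the popped-up prediction of (321,347), and it is centred between the fingers. I'll grip it.

Emit:
servo_tool:
  moves:
    - [[0, -0.5, -3, 0, 0, 0, 40], [0, 0, 0, 0, 0, 0, 28], [0, 0, 0, 0, 0, 0, 15], [0, 0, 0, 0, 0, 0, 10], [0, 0, 0, 0, 0, 0, 10], [0, 0, 0, 0, 0, 0, 10]]

```text
time: 7.85
tool_pos: [0.5687, 0.1233, 0.1525]
tool_rot: [-0.22, 0.651, 0.697, 0.205]
contact_force: [-1.0, -1.6, 2.4]
gripper_width: 0.334
grasp_force: 58.9
```

Emit:
servo_tool:
  moves:
    - [[0, 0, -6, 0, 0, 0, 10], [0, 0, -10, 0, 0, 0, 10], [0, 0, -12, 0, 0, 0, 10], [0, 0, -15, 0, 0, 0, 10], [0, 0, -15, 0, 0, 0, 10], [0, 0, -20, 0, 0, 0, 10], [0, 0, -20, 0, 0, 0, 10], [0, 0, 0, 0, 0, 0, 10]]

```text
time: 8.85
tool_pos: [0.5739, 0.0661, 0.2351]
tool_rot: [-0.218, 0.651, 0.697, 0.206]
contact_force: [-0.0, -0.1, -2.7]
gripper_width: 0.329
grasp_force: 59.4
```

Run:
```python
from rel import *
s=manip.state();print(s['tool_pos'],s['contact_force'],s['joint_pos'].round(2))
# target over cup: tool z down, closing line perpendicular to slide (yaw 17.7)
w=np.radians(17.7)
for y in ([-np.sin(w),np.cos(w),0],[np.sin(w),-np.cos(w),0]): rel([.573,-.250,.22],axes([0,0,-1],y))
f=grab('wrist','w5');cv2.imwrite('pics/w5.png',f['image'])
```

```text
[0.57393279 0.0660773  0.23506508] [-0.00589548 -0.11686121 -2.68570604] [-0.27  0.01  1.75  0.57  1.6  -0.39]
shift mm [-267.1  -22.4 -168.3] rotvec deg [  31.7  -24.5 -100.1]
shift mm [-267.1  -22.4 -168.3] rotvec deg [-23.  -29.7  73.7]
```

View pics/w5.png

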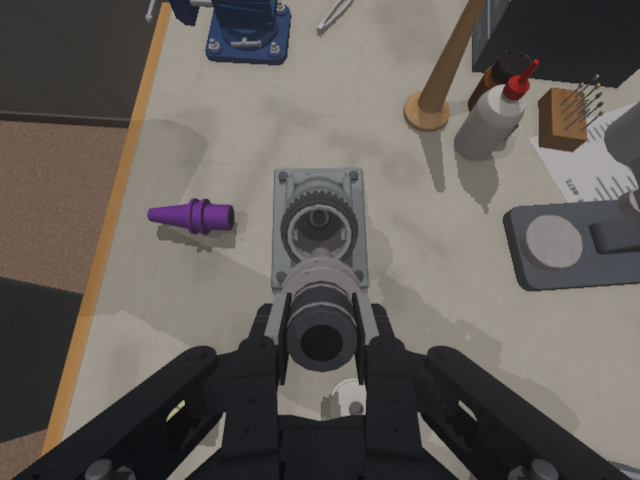

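The holder is drawn clear of the empty chuck: the mouth shows at (318,228) and the nut is held at (322,335). I'll tilt it upright and carry it to the rack.

Emit:
servo_tool:
  moves:
    - [[0, 0, -30, 0, 0, 0, 10], [0, 0, -30, 0, -9, 0, 10], [0, 0, 0, 0, -9, 0, 10], [0, 0, 0, 0, -9, 0, 10], [0, 0, 0, 0, -8, 0, 10], [0, 0, 0, 0, 0, 10, 10], [0, 0, 0, 0, 0, 10, 10], [0, 0, 0, 0, 0, 10, 10], [0, 0, 0, 0, 0, 10, 10], [0, 0, 0, 0, 0, 10, 10], [0, 0, 0, 0, 0, 10, 10], [0, 0, 0, 0, 0, 10, 10]]

```text
time: 10.4
tool_pos: [0.5743, 0.0336, 0.2803]
tool_rot: [-0.001, 0.979, 0.205, -0.001]
contact_force: [-0.9, 0.3, -1.9]
gripper_width: 0.328
grasp_force: 59.7
```

Run:
```python
from rel import *
s=manip.state();print(s['tool_pos'],s['contact_force'],s['joint_pos'].round(2))
w=np.radians(17.7)
rel([.573,-.250,.27],axes([0,0,-1],[np.sin(w),-np.cos(w),0]))
```

```text
[0.5743018  0.03362989 0.28032711] [-0.87765793  0.29088643 -1.87794508] [-0.07 -0.08  1.69  0.    1.54  1.09]
shift mm [-115.   259.3    9.9] rotvec deg [-0.1  0.1  6. ]
```

Emit:
servo_tool:
  moves:
    - [[-20, 44, 2, 0, 0, 0, 10], [-20, 44, 2, 0, 0, 0, 10], [-19, 43, 2, 0, 0, 0, 10], [-19, 43, 2, 0, 0, 0, 10], [-19, 43, 2, 0, 0, 0, 10], [-18, 42, 0, 0, 0, 6, 10], [0, 0, 0, 0, 0, 0, 10], [0, 0, 0, 0, 0, 0, 10]]

```text
time: 11.4
tool_pos: [0.5749, -0.2496, 0.2706]
tool_rot: [-0.001, 0.988, 0.156, -0.001]
contact_force: [0.8, 0.5, -3.3]
gripper_width: 0.333
grasp_force: 60.1
```

Run:
```python
from rel import *
s=manip.state();print(s['tool_pos'],s['contact_force'])
w=np.radians(17.7)
rel([.573,-.250,.15],axes([0,0,-1],[np.sin(w),-np.cos(w),0]))
f=grab('wrist','w6')
T=s['tool_pos'];z=rot().as_matrix()[:,2]
print('cup',proj(f,[.573,-.25,.066]),'holder end',proj(f,T+.082*z),'flange',proj(f,T+.016*z))
c=lambda x,y,w,h,W,H:cv2.resize(f['image'][y:y+h,x:x+w],(W,H),interpolation=cv2.INTER_CUBIC)
cv2.imwrite('pics/w6.png',c(160,60,400,300,800,600))
```

```text
[ 0.57487581 -0.24963095  0.27061145] [ 0.7620396   0.49471875 -3.28420167]
shift mm [-1.800e+00  1.000e-01  1.206e+02] rotvec deg [-0.1  0.   0.3]
cup [321.84303786 214.62724218] holder end [321.68044225 256.19210362] flange [321.68704144 305.09855496]
```

View pics/w6.png

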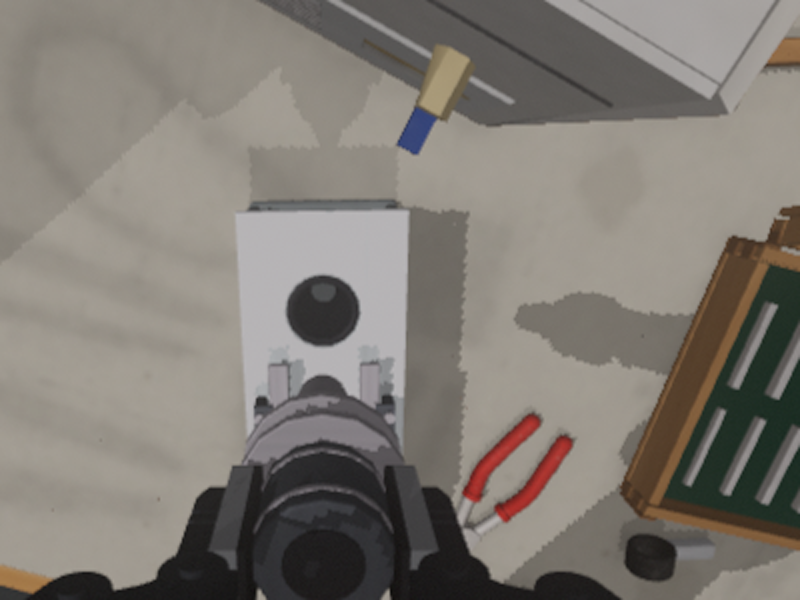

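The cup shows at (321,215), against a prediction of (321.8,214.6), the axis is aligned and the holder end is in line with it. I'll descend.

Emit:
servo_tool:
  moves:
    - [[-1, 0, 40, 0, 0, 0, 10], [-1, 0, 40, 0, 0, 0, 10], [0, 0, 30, 0, 0, 0, 10], [0, 0, 10, 0, 0, 0, 10], [0, 0, 10, 0, 0, 0, 10], [0, 0, 10, 0, 0, 0, 10], [0, 0, 0, 0, 0, 0, 10]]

```text
time: 12.32
tool_pos: [0.5732, -0.2509, 0.1316]
tool_rot: [-0.0, 0.988, 0.156, -0.0]
contact_force: [-0.6, 0.7, -1.1]
gripper_width: 0.331
grasp_force: 60.2
```

Emit:
servo_tool:
  moves:
    - [[0, 0, 8, 0, 0, 0, 10], [0, 0, 6, 0, 0, 0, 10], [0, 0, 5, 0, 0, 0, 10], [0, 0, 5, 0, 0, 0, 10], [0, 0, 0, 0, 0, 0, 10]]

```text
time: 12.95
tool_pos: [0.5729, -0.2508, 0.107]
tool_rot: [-0.0, 0.988, 0.156, -0.0]
contact_force: [0.0, -0.3, -2.1]
gripper_width: 0.329
grasp_force: 60.2
```

Emit:
servo_tool:
  moves:
    - [[0, 0, 3, 0, 0, 0, 10], [0, 0, 2, 0, 0, 0, 10], [0, 0, 0, 0, 0, 0, 10]]

```text
time: 13.32
tool_pos: [0.5733, -0.2505, 0.1028]
tool_rot: [-0.001, 0.988, 0.156, 0.0]
contact_force: [-1.0, 3.8, 0.4]
gripper_width: 0.334
grasp_force: 60.4
```

Emit:
servo_tool:
  moves:
    - [[0, 0, 1, 0, 0, 0, 10], [0, 0, 1, 0, 0, 0, 10], [0, 0, 0, 0, 0, 0, 10]]

```text
time: 13.7
tool_pos: [0.5734, -0.2503, 0.1014]
tool_rot: [-0.001, 0.988, 0.156, 0.0]
contact_force: [-2.9, 6.5, 3.0]
gripper_width: 0.327
grasp_force: 60.8
```

Emit:
servo_tool:
  moves:
    - [[-0.3, -0.7, 1, 0, 0, 0, 10], [0, 0, 1, 0, 0, 0, 10], [0, 0, 0, 0, 0, 0, 10]]

```text
time: 14.08
tool_pos: [0.5732, -0.2499, 0.0997]
tool_rot: [-0.0, 0.988, 0.156, 0.0]
contact_force: [-2.0, 5.5, 3.2]
gripper_width: 0.332
grasp_force: 60.8
```

Emit:
servo_tool:
  moves:
    - [[-0.2, -0.7, 1, 0, 0, 0, 10], [0, 0, 1, 0, 0, 0, 10], [0, 0, 0, 0, 0, 0, 10]]

```text
time: 14.45
tool_pos: [0.5733, -0.2498, 0.0992]
tool_rot: [0.0, 0.988, 0.156, 0.001]
contact_force: [-3.1, 6.1, 8.6]
gripper_width: 0.327
grasp_force: 61.4
```

Emit:
servo_tool:
  moves:
    - [[0, 0, 1, 0, 0, 0, 10], [0, 0, 0.5, 0, 0, 0, 10], [0, 0, 0, 0, 0, 0, 10]]

```text
time: 14.82
tool_pos: [0.5733, -0.2498, 0.099]
tool_rot: [0.0, 0.988, 0.156, 0.001]
contact_force: [-6.0, 8.3, 14.5]
gripper_width: 0.335
grasp_force: 62.0
```

Emit:
servo_tool:
  moves:
    - [[0, 0, -1, 0, 0, 0, 10], [0, 0, 0, 0, 0, 0, 50], [0, 0, 0, 0, 0, 0, 60], [0, 0, 0, 0, 0, 0, 60], [0, 0, -30, 0, 0, 0, 60], [0, 0, -60, 0, 0, 0, 60], [-50, 0, -40, 0, 0, 0, 60], [-50, 0, 0, 0, 0, 0, 60], [0, 0, 0, 0, 0, 0, 60]]

```text
time: 15.95
tool_pos: [0.4764, -0.2814, 0.2257]
tool_rot: [0.001, 0.988, 0.155, 0.0]
contact_force: [0.3, 0.1, -1.0]
gripper_width: 0.703
grasp_force: 0.0
```

Run:
```python
from rel import *
s=manip.state();T=s['tool_pos'];print(T,s['contact_force'])
f=grab('wrist','w7');sc=grab('scene','s7');tp=grab('top','t7')
for n,p in dict(nut_home=[.573,-.250,.113],nut5=[.573,-.250,.118],knob=[.478,-.2805,.116]).items(): print(n,[proj(g,p).round(1) for g in (f,sc,tp)])
c=lambda g,x,y,w,h,W,H:cv2.resize(g['image'][y:y+h,x:x+w],(W,H),interpolation=cv2.INTER_CUBIC)
cv2.imwrite('pics/v7.png',np.hstack([c(f,220,140,200,300,400,600),np.vstack([c(sc,340,140,100,75,400,300),c(tp,415,170,100,75,400,300)])]))
```

```text
[ 0.47641186 -0.2814386   0.22573575] [ 0.25717657  0.08542742 -0.95942073]
nut_home [array([320.8,  95.3]), array([379. , 175.3]), array([456.5, 190.7])]
nut5 [array([320.8,  94.6]), array([379.2, 173.6]), array([457.2, 190.1])]
knob [array([320.8, 240.6]), array([417.6, 185.4]), array([476.4, 242. ])]
```

View pics/v7.png

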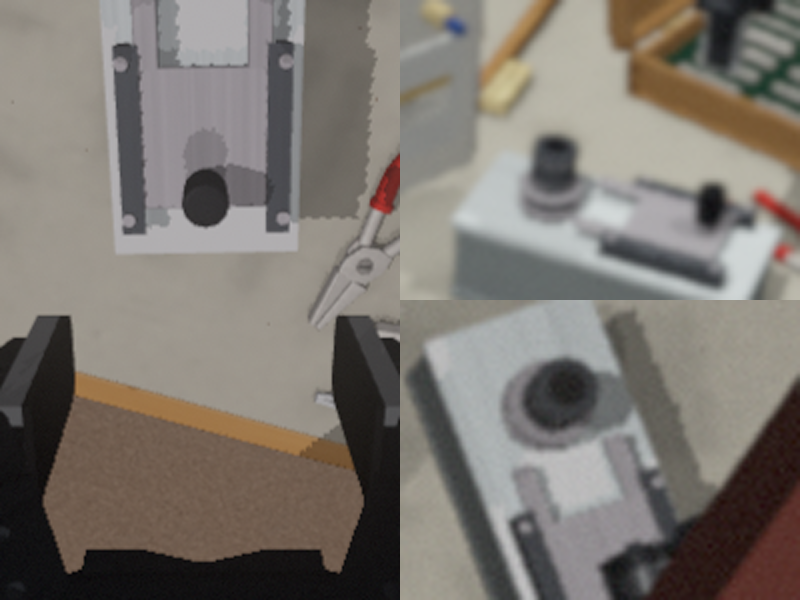

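The holder is upright and home: its nut top in the scene view is at (379,176.5), against a home prediction of (379,175.3), and the flange sits flush just above the deck. The knob is at wrist (322,242), nearly under the gripper, so I'll descend and grip it.

Emit:
servo_tool:
  moves:
    - [[0, 1, 40, 0, 0, 0, 60], [0, 0, 40, 0, 0, 0, 60], [0, 0, 25, 0, 0, 0, 60], [0, 0, 13, 0, 0, 0, 60], [0, 0, 0, 0, 0, 0, 30], [0, 0, 0, 0, 0, 0, 5], [0, 0, 0, 0, 0, 0, 0], [0, 0, 0, 0, 0, 0, 0], [0, 0, 0, 0, 0, 0, 0]]

```text
time: 17.23
tool_pos: [0.4796, -0.2815, 0.1091]
tool_rot: [0.0, 0.988, 0.156, 0.001]
contact_force: [-0.4, 4.1, 6.3]
gripper_width: 0.185
grasp_force: 58.7
```

Emit:
servo_tool:
  moves:
    - [[4, 0, -0.5, 0, 0, 0, 0], [6, 0, 0, 0, 0, 0, 0], [6, 0, 0, 0, 0, 0, 0], [6, 0, 0, 0, 0, 0, 0], [0, 0, 0, 0, 0, 0, 0]]

```text
time: 17.85
tool_pos: [0.5006, -0.2743, 0.1091]
tool_rot: [0.0, 0.988, 0.156, 0.001]
contact_force: [0.7, 4.2, 6.0]
gripper_width: 0.186
grasp_force: 58.7
```

Emit:
servo_tool:
  moves:
    - [[4, 0, 0, 0, 0, 0, 0], [4, 0, 0, 0, 0, 0, 0], [2, 0, 0, 0, 0, 0, 0], [0, 0, 0, 0, 0, 0, 0]]

```text
time: 18.35
tool_pos: [0.5098, -0.2713, 0.1091]
tool_rot: [0.0, 0.988, 0.156, 0.001]
contact_force: [-1.9, 4.2, 5.6]
gripper_width: 0.183
grasp_force: 58.8
```

Distance to the cup axis is about 66.7 mm, so it's nearly at the end. I'll push on until the stop is felt.

Emit:
servo_tool:
  moves:
    - [[2, 0, 0, 0, 0, 0, 0], [2, 0, 0, 0, 0, 0, 0], [0, 0, 0, 0, 0, 0, 0]]

```text
time: 18.73
tool_pos: [0.5135, -0.27, 0.109]
tool_rot: [-0.0, 0.988, 0.156, 0.0]
contact_force: [-2.1, 4.7, 6.4]
gripper_width: 0.181
grasp_force: 58.8
```

Emit:
servo_tool:
  moves:
    - [[2, 0, 0, 0, 0, 0, 0], [2, 0, 0, 0, 0, 0, 0], [0, 0, 0, 0, 0, 0, 0]]

```text
time: 19.1
tool_pos: [0.5139, -0.2699, 0.109]
tool_rot: [-0.0, 0.988, 0.156, -0.004]
contact_force: [-15.1, 0.5, 12.2]
gripper_width: 0.181
grasp_force: 59.5
```

Emit:
servo_tool:
  moves:
    - [[0, 0, 0, 0, 0, 0, 0], [-2, 0, 0, 0, 0, 0, 15], [0, 0, 0, 0, 0, 0, 40], [0, 0, 0, 0, 0, 0, 60], [0, 0, -30, 0, 0, 0, 60], [0, 0, -60, 0, 0, 0, 60], [-50, 0, -40, 0, 0, 0, 60], [-50, 0, 0, 0, 0, 0, 60], [0, 0, 0, 0, 0, 0, 60], [0, 0, 0, 0, 0, 0, 60]]

```text
time: 20.35
tool_pos: [0.421, -0.3001, 0.2366]
tool_rot: [-0.0, 0.988, 0.156, 0.0]
contact_force: [-0.9, -0.1, -0.1]
gripper_width: 0.704
grasp_force: 0.0
```

Run:
```python
from rel import *
s=manip.state();print(s['tool_pos'],s['contact_force'])
f=grab('wrist','w8');t=grab('top','t8')
u=np.array([.953,.303,0])
for d in (.106,.066): print(d,proj(f,np.array([.573,-.25,.116])-d*u))
print('nut',proj(f,[.573,-.25,.113]))
def blobs(f):
    g=cv2.cvtColor(f['image'],cv2.COLOR_BGR2GRAY);m=(g<75).astype(np.uint8)
    n,l,st,c=cv2.connectedComponentsWithStats(m)
    for i in range(1,n):
        if 60<st[i][4]<6000 and abs(c[i][0]-320)<80 : print(st[i],c[i].round(1))
blobs(f); o=load('w7'); print('before'); blobs(o)
```

```text
[ 0.42102843 -0.30008165  0.23657732] [-0.91756927 -0.1061998  -0.07780867]
0.106 [319.71708719 167.62883547]
0.066 [319.9820703  108.39828104]
nut [320.5015277   -3.09467799]
[ 298    0   45   37 1246] [320.7  14.6]
[354  83  13  79 677] [360.3 117.2]
[281  88   8  57 181] [285.  115.1]
[309  97  25  27 526] [321.1 109.7]
before
[ 299   73   44   48 1629] [320.6  96.6]
[311 224  24  29 528] [322.4 238.5]
```

The knob blob sits about 2 mm short of the fully-in position, because my −2 mm move on release dragged it back. I'll push it home from behind with closed fingers.

Emit:
servo_tool:
  moves:
    - [[30, 0, 0, 0, 0, 0, 0], [32, 0, 0, 0, 0, 0, 0], [0, 0, 30, 0, 0, 0, 0], [0, 0, 40, 0, 0, 0, 0], [0, 0, 40, 0, 0, 0, 0], [0, 0, 20, 0, 0, 0, 0], [0, 0, 0, 0, 0, 0, 0]]

```text
time: 21.32
tool_pos: [0.4793, -0.28, 0.105]
tool_rot: [-0.001, 0.988, 0.157, -0.001]
contact_force: [0.2, -0.8, -0.2]
gripper_width: 0.0
grasp_force: 0.0
```

Emit:
servo_tool:
  moves:
    - [[3, 0, 0, 0, 0, 0, 0], [3, 0, 0, 0, 0, 0, 0], [0, 0, 0, 0, 0, 0, 0]]

```text
time: 21.7
tool_pos: [0.4864, -0.2796, 0.1083]
tool_rot: [0.001, 0.988, 0.156, 0.001]
contact_force: [0.7, 0.6, -0.1]
gripper_width: 0.002
grasp_force: 0.0
```

Emit:
servo_tool:
  moves:
    - [[2, 0, 0, 0, 0, 0, 0], [2, 0, 0, 0, 0, 0, 0], [0, 0, 0, 0, 0, 0, 0]]

```text
time: 22.08
tool_pos: [0.4894, -0.2778, 0.1068]
tool_rot: [-0.0, 0.988, 0.156, 0.0]
contact_force: [0.2, -0.0, 0.0]
gripper_width: -0.002
grasp_force: 0.0
```

Emit:
servo_tool:
  moves:
    - [[2, 0, 0, 0, 0, 0, 0], [2, 0, 0, 0, 0, 0, 0], [0, 0, 0, 0, 0, 0, 0]]

```text
time: 22.45
tool_pos: [0.4921, -0.2769, 0.1067]
tool_rot: [-0.0, 0.988, 0.156, -0.002]
contact_force: [-4.6, -1.3, 2.4]
gripper_width: 0.002
grasp_force: 2.5
```

Emit:
servo_tool:
  moves:
    - [[1.5, 0, 0, 0, 0, 0, 0], [1.5, 0, 0, 0, 0, 0, 0], [0, 0, 0, 0, 0, 0, 0]]

```text
time: 22.82
tool_pos: [0.4924, -0.2769, 0.1067]
tool_rot: [-0.0, 0.988, 0.156, -0.005]
contact_force: [-16.2, -3.4, 6.9]
gripper_width: 0.0
grasp_force: 7.8
```

Emit:
servo_tool:
  moves:
    - [[1, 0, 0, 0, 0, 0, 0], [-10, 0, 0, 0, 0, 0, 0], [-10, 0, 0, 0, 0, 0, 0], [0, 0, -40, 0, 0, 0, 30], [0, 0, -50, 0, 0, 0, 60], [-50, 0, -40, 0, 0, 0, 60], [0, 0, 0, 0, 0, 0, 60], [0, 0, 0, 0, 0, 0, 60]]

```text
time: 23.82
tool_pos: [0.4313, -0.2964, 0.2353]
tool_rot: [-0.0, 0.988, 0.156, 0.0]
contact_force: [-0.7, -0.8, -0.5]
gripper_width: 0.703
grasp_force: 0.0
```

Run:
```python
from rel import *
s=manip.state();print(s['time'],s['tool_pos'],s['contact_force'])
def knob(f):
    g=cv2.cvtColor(f['image'],cv2.COLOR_BGR2GRAY);m=(g<75).astype(np.uint8)
    n,l,st,c=cv2.connectedComponentsWithStats(m)
    return [(st[i],c[i].round(1)) for i in range(1,n) if 400<st[i][4]<2000 and abs(c[i][0]-320)<15 and st[i][2]<50]
f=grab('wrist','w9');sc=grab('scene','s9');tp=grab('top','t9')
u=np.array([.953,.303,0])
for n,g in (('w7',load('w7')),('w8',load('w8')),('w9',f)):
    for st,c in knob(g):
        # bottom edge of blob = far edge of knob top (r 9 mm), z .116
        p=plane(g,st[0]+st[2]/2-.5,st[1]+st[3]-.5,.116); print(n,st,c,'dist knob centre',((np.array([.573,-.25,.116])-p)@u-.009).round(4))
# bystanders and nut unchanged?
o=load('top0')['image']; 
for n,(x,y) in dict(spool=(321,185),block=(321,263)).items(): print(n,np.abs(o[y-22:y+22,x-22:x+22].astype(int)-tp['image'][y-22:y+22,x-22:x+22]).mean())
p,q=load('s7')['image'],sc['image'];x,y=360,165
print('nut',cv2.phaseCorrelate(*[cv2.cvtColor(i[y:y+32,x:x+36],cv2.COLOR_BGR2GRAY).astype(np.float64) for i in (p,q)]))
```

```text
23.825 [ 0.43132438 -0.29637194  0.23531067] [-0.71645657 -0.84356218 -0.5298902 ]
w7 [ 299   73   44   48 1629] [320.6  96.6] dist knob centre 0.0067
w7 [311 224  24  29 528] [322.4 238.5] dist knob centre 0.1002
w8 [ 298    0   45   37 1246] [320.7  14.6] dist knob centre 0.0137
w8 [309  97  25  27 526] [321.1 109.7] dist knob centre 0.0668
w9 [ 299    0   45   52 1893] [321.1  23.3] dist knob centre 0.0116
w9 [310 113  25  26 500] [321.8 125.8] dist knob centre 0.0658
spool 11.680096418732782
block 8.762568870523417
nut ((-0.08037300110450829, -0.22842374816980993), 0.6780024204776798)
```

```bash
python3 -c "
from plant import manip
print(manip.job_done())"
```

```text
the job is handed in; nothing more can be done
None
```

I drew the holder out of the chuck, stood it fully home in the rack cup, slid the keeper all the way in to lock it, and handed the job in at about 24 s; I never touched the block or the spool.

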